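# Seat a robot chassis plate on the jig's locating pins

## Robot

A 6-joint arm with a two-finger parallel gripper is mounted at the origin on the work surface. World frame = base frame: x ahead of the robot, y to its left, z up, the work surface at z = 0. Lengths are in m, angles in rad, forces in N, time in s.
With the tool pointing down it reaches from about 0.35 to 0.85 m from the base axis. Payload 8.1 kg.
Tool frame: the origin (TCP) lies at the very end of the fingers, on their centre line; the grasp point (between the pads) lies 19 mm behind it; z points along the fingers, y is the line along which they close (so a half turn about z gives the same grasp; the last joint's range is limited). The gripper opens to 93 mm and grips with 3 to 60 N. Pads are 15 mm wide; open, the fingers measure 128 mm over their backs; the gripper's body (75 mm by 188 mm) begins 65 mm behind the grasp point.
Start: joints at [1.247, 0.13, 1.488, -0, 1.523, -0.085], TCP at [0.142, 0.583, 0.219] pointing down, gripper open.
Joint ranges: [-2.96, 2.96], [-0.89, 2.26], [0.02, 2.5], [-1.34, 4.48], [0, 2.73], [-2.66, 2.66]. Speed limits (rad/s): [2.39, 2.39, 2.79, 3.14, 3.14, 3.14].

## Interface

Orientations are given as a rotation vector (axis times angle).
In Python, from plant import robot gives the robot as it stands. The module is installed in compiled form; this text tells all that it offers.
- The arm moves only by the tool play_rows, never from a script. Its argument "increments" is text: rows parted by semicolons, each of 5 numbers parted by spaces: the shift along the tool's x, y, z in mm, then the turn about the tool's z in degrees, then the closure, from -1 (fully open) to 1 (shut). In form: dx dy dz yaw claw; .... A call has 1 to 20 rows; each row is the pose to reach, as a shift and turn from the pose commanded when the call began, along the tool's axes at that moment; what a row does not reach only later rows make up. A row lasts 1/10 s, in which the tool goes at most 50 mm and 8.59 degrees, less where a joint would pass 70% of its speed; a pose out of reach is approached as far as the arm can. A call with a gripper value outside its range is refused whole. The fingers move at their own pace and stop on an object; "force" is the grip in N (left out, the last holds). Time passes only in rows, so rows that repeat a pose let the fingers close. It gives the time, the measured TCP pose, the force, the opening and the grip force at its end, in the units of the state.
- robot.read_state(): the state, without advancing time (a new reading comes with each control period).
- robot.read_camera(name): name is "scene" or "top"; returns the picture (420x560x3 uint8, blue, green, red); there is no depth.
- robot.calibration(name): a dict with "vertical_fov" (degrees; the focal length in pixels is half the picture's height over the tangent of half this angle, whatever the lens; pixels are square), "cx", "cy" (the principal point, pixels), "D" ([k1, k2, p1, p2, k3] as OpenCV has them; the pictures are not rectified), "rvec" (rotation vector, rad) and "tvec" (3), from world to camera coordinates, as OpenCV has them. Camera axes: x right, y down, z forward; pixel columns grow to the right and rows downward; lengths in m; the calibration is good to about 2 mm. A picture is of the moment at which its call begins. calibration takes no time and is no camera call.
- robot.close_job(): hands the job in; it is judged then, once.
Trained networks look in the newest picture that a camera, given by its name, has taken for a name from the list of things; names that differ only in an ending like _2 or _b are one class to them, and where a whole thing is asked for, a point or a joint stands for the part that bears it (a point fixed in the world has none). Each returns a list of dicts, best first, with "conf" (0 to 1); they miss things now and then, are a little off and sometimes report something else, mostly with a low value. They report only what shows in the picture. A call takes as long as a camera call. They do not tell look-alikes from the thing itself.
- robot.recognise(camera, query): "centre" ([x, y, z] in m, in world coordinates, good to about 4 mm: the middle of the surface that is visible of it).
- robot.regions_of(camera, query): "pixels" (420x560 bool, what is visible of it).
- robot.landmark_of(camera, query): "centre" ([x, y, z] in m, in world coordinates, good to about 4 mm: a listed point, or the origin of a listed thing).
The state is a dict: "t": time; "q": joint angles; "dq": joint speeds; "joint_torque": joint torques, N m; "tool_pos": TCP position; "orientation": TCP orientation; "force": force on the tool from outside, world axes, zero at the start; "wrist_torque": the same for the moment, N m; "opening": finger opening in m; "gripper_force": force on a finger pad.
Only numpy, scipy, OpenCV 4.12 (cv2) and the standard library are available. Lean on these libraries where they do the work, as an engineer would, in place of code of your own. Each camera call takes 0.05 s, during which the arm holds its last target. There are 200 camera calls.

## Task

With the fingertips, nudge the grey chassis plate along the blue jig until its two orange-ringed holes drop over the two brass pins and it lies flat on the deck (the fence at the back helps to square it up). Only push it, never lift it, and leave everything else on the table and jig where it is.

Things in the scene. Friction and masses are not known exactly. Their poses are not given: they have to be found in the camera images.
- jig: blue assembly jig fixed to the table: deck 190 (x) x 340 (y) mm, top at z = 12 mm. Origin at table height; x points away from the robot to the fence, y points left along the fence, from the rails to the pins. All z below are above the table. Past the rails the deck is bare but for two brass pins and, at its left end (y over 140 mm), a standoff and a wheel
- fence (a point): middle of the foot of the aluminium back fence's face, at (70.5, -1, 12) mm in the jig's frame. The fence runs 270 mm along the jig's y, its face looks to -x, its top is at z = 34 mm. A plate held against it lines up with the pins to 0.5 mm
- rail_end (a point): (0, -8, 22) mm in the jig's frame: where the two white rails end. Their tops are at z = 22 mm; they run along y from -135 to -8 mm, at x -66 to -43 and x 40 to 68 mm, with an 83 mm wide channel down to the deck between them, where fingertips can reach the plate's rear edge
- seat (a point): (0, 60, 12) mm in the jig's frame, on the deck: where the plate's origin belongs when it is seated on the pins, square to the jig
- plate: loose grey chassis plate, 140 (x) x 130 (y) x 6 mm, 150 to 270 g, with black dots and two holes. Origin: centre of its underside; axes along its sides. Starts on the rails (underside z = 22 mm), within 0.1 rad of square, 10-20 mm short of the fence, 72-110 mm short of the seat in y. Pushed along y it rides on rails and pins, leaves the rails 3 mm before the seat, then drops 10 mm over the pins
- hole_a (a point): centre of the lower mouth of the plate's hole a, 12 mm in diameter, at (-25, -20, 0) mm in the plate's frame; belongs over pin a
- hole_b (a point): centre of the lower mouth of the plate's hole b, 12 mm in diameter, at (25, 24, 0) mm in the plate's frame; belongs over pin b
- pin_a (a point): top of brass locating pin a, 9 mm in diameter with a tapered nose, 9.5 mm above the deck, at (-25, 40, 21.5) mm in the jig's frame
- pin_b (a point): top of brass locating pin b, the same, at (25, 84, 21.5) mm in the jig's frame
- standoff: standing round brass standoff, 16 mm across, 46 mm tall, on the far-left end of the jig's deck beyond the seat; origin at the centre of its underside; leave it alone
- wheel: small black rubber wheel lying flat on the same end of the deck, 42 mm across, 18 mm tall; origin at the centre of its underside; leave it alone
- tumbler: red dotted drinking tumbler with a clear lid, up to 86 mm across, 169 mm tall, left of the jig towards the back; origin at the centre of its underside; leave it alone
- gamepad: grey game controller, about 95 x 160 mm, 46 mm tall, to the right; origin at its underside; leave it alone
- phone: black phone lying flat, 150 x 72 x 9 mm, left of the jig, nearer the robot; origin at the centre of its underside; leave it alone
- screwdriver: screwdriver with an orange handle, 180 mm long, lying at the right towards the back; leave it alone
- battery: blue battery pack with a yellow band, 50 x 85 x 24 mm, to the right near the robot; origin at the centre of its underside; leave it alone
Not all that is in view belongs to the job. Several things have the shape of the plate; the one meant has the colours described above.

How it is judged:
By the outcome, as a careful person would: the job done as asked, in the order asked, and still so for the second after the job is handed in, with the robot touching nothing.
It also fails if it takes over 61 s, if anything falls off the work surface, if the arm or the gripper's body presses on something with over 40 N, if the wrist force passes 120 N, or if a joint passes its speed limit or range.

## Working session

There is one attempt and no reset: what is moved stays moved. The work goes in short steps, Python scripts to look and compute and a tool call to move; the robot and the scene stay as the last step left them, time stands still between calls to the robot, and variables do not carry over. Pictures are saved under pics/ and viewed, at most 10 in all, crops included, and the job is handed in when it is done.

Besides the shell and the picture viewer there is one more tool, called after "Request:" as name(argument=value, ...), one argument or row to a line, values as JSON. play_rows: Moves the arm, as the interface text tells. Its arguments: {"type":"object","properties":{"increments":{"type":"string"},"force":{"type":"number"}},"required":["increments"]}

```bash
mkdir -p pics; cat > h.py <<'E'
import numpy as np, cv2
from plant import robot
def cam(n):
    c=robot.calibration(n); f=210/np.tan(np.radians(c["vertical_fov"])/2)
    K=np.array([[f,0,c["cx"]],[0,f,c["cy"]],[0,0,1.]]); return K,np.array(c["D"],float),np.array(c["rvec"],float),np.array(c["tvec"],float)
def ray(n,px,z):
    K,D,r,t=cam(n); R=cv2.Rodrigues(r)[0]
    u=cv2.undistortPoints(np.array(px,float).reshape(-1,1,2),K,D).reshape(-1,2)
    d=np.c_[u,np.ones(len(u))]@R; o=-R.T@t
    return o+d*((z-o[2])/d[:,2])[:,None]
def proj(n,P):
    K,D,r,t=cam(n); return cv2.projectPoints(np.array(P,float).reshape(-1,1,3),r,t,K,D)[0].reshape(-1,2)
E
python3 - <<'E'
from h import *
ims={}
for n in("top","scene"):
    im=robot.read_camera(n); ims[n]=im; cv2.imwrite(f"pics/{n}0.png",im)
    for q in("jig","plate","hole_a","hole_b","pin_a","pin_b","fence","rail_end","seat","standoff","wheel","tumbler"):
        print(n,q,[(np.round(d["centre"],4).tolist(),round(d["conf"],2)) for d in robot.landmark_of(n,q)[:3]])
s=robot.read_state();print(s["t"],s["tool_pos"],s["orientation"],s["opening"])
E
```

```text
top jig [([0.5989, 0.0285, 0.0011], 0.74)]
top plate [([0.5796, -0.0167, 0.0231], 0.81), ([0.5131, -0.2695, 0.0005], 0.6)]
top hole_a [([0.5555, -0.033, 0.021], 0.89), ([0.5231, -0.2402, 0.0031], 0.89), ([0.4957, -0.2967, 0.0019], 0.81)]
top hole_b [([0.5555, -0.033, 0.021], 0.89), ([0.5231, -0.2402, 0.0031], 0.89), ([0.4957, -0.2967, 0.0019], 0.81)]
top pin_a [([0.5775, 0.07, 0.0193], 0.97), ([0.6331, 0.1092, 0.0213], 0.6), ([0.6229, -0.4139, -0.0028], 0.21)]
top pin_b [([0.5775, 0.07, 0.0193], 0.97), ([0.6331, 0.1092, 0.0213], 0.6), ([0.6229, -0.4139, -0.0028], 0.21)]
top fence [([0.6731, 0.0206, 0.0117], 0.77)]
top rail_end [([0.4334, -0.467, -0.0012], 0.68)]
top seat [([0.6065, 0.0905, 0.0135], 0.59), ([0.6454, 0.1969, 0.013], 0.37)]
top standoff [([0.5777, 0.2026, 0.0094], 0.53)]
top wheel [([0.6436, 0.1973, 0.0144], 0.76)]
top tumbler [([0.6462, 0.4007, 0.0027], 0.85)]
scene jig [([0.5976, 0.0332, -0.0056], 0.67), ([0.6472, 0.1987, 0.0159], 0.64), ([0.6112, 0.0036, 0.0233], 0.22)]
scene plate [([0.5097, -0.2655, 0.0018], 0.65), ([0.5814, -0.0185, 0.0184], 0.64), ([0.6486, 0.4057, -0.0055], 0.22)]
scene hole_a [([0.5248, -0.2368, -0.0007], 0.91), ([0.5516, -0.0333, 0.0261], 0.87), ([0.4976, -0.2982, 0.0009], 0.75)]
scene hole_b [([0.5248, -0.2368, -0.0007], 0.91), ([0.5516, -0.0333, 0.0261], 0.87), ([0.4976, -0.2982, 0.0009], 0.75)]
scene pin_a [([0.5732, 0.0733, 0.0177], 0.9)]
scene pin_b [([0.5732, 0.0733, 0.0177], 0.9)]
scene fence [([0.6669, 0.026, 0.0112], 0.88)]
scene rail_end [([0.5997, 0.0249, 0.0227], 0.91), ([0.4082, 0.4087, -0.0005], 0.64)]
scene seat []
scene standoff [([0.581, 0.2068, 0.0103], 0.42)]
scene wheel [([0.6454, 0.1998, 0.0129], 0.84)]
scene tumbler [([0.6479, 0.4062, 0.0003], 0.72), ([0.4102, 0.4057, 0.0019], 0.55)]
1.3 [0.14190446 0.58297375 0.2186312 ] [ 3.74236523e-01  3.11922109e+00 -4.71203283e-05] 0.09306334449019259
```

View pics/top0.png

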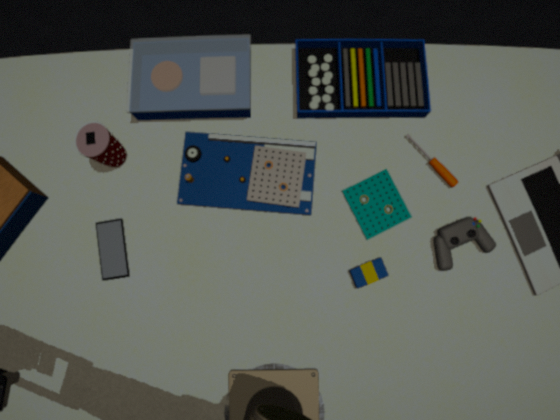

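View pics/scene0.png

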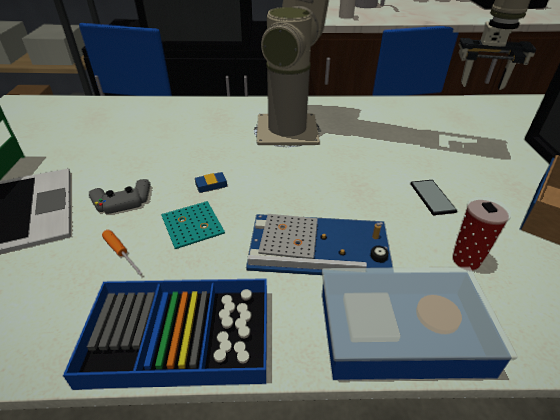

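The top view shows the jig at about (185–316, 132–214). The plate is on its right part, with orange holes near (268,165) and (283,187). The pins are near (227,159) and (242,180), and the teal plate is a decoy. I'll refine these with a crop and fits.

```bash
cat >> h.py <<'E'
def wc(n,im,seed,r=4):
    # saturation-weighted (orange/brass) centroid round a seed
    x0,y0=np.round(seed).astype(int); p=im[y0-r:y0+r+1,x0-r:x0+r+1].astype(float)
    w=p[...,2]-p[...,0]; w=np.clip(w-np.median(w)-0.25*(w.max()-np.median(w)),0,None)
    yy,xx=np.mgrid[y0-r:y0+r+1,x0-r:x0+r+1]; return np.array([(w*xx).sum(),(w*yy).sum()])/w.sum()
E
python3 - <<'E'
from h import *
im=cv2.imread("pics/top0.png"); sc=cv2.imread("pics/scene0.png")
a=cv2.resize(im[120:225,170:330],None,fx=5,fy=5,interpolation=cv2.INTER_CUBIC)
cv2.imwrite("pics/crop0.png",cv2.convertScaleAbs(a,alpha=1.5)[:600])
for n,i,S in(("top",im,dict(pa=(242,180),pb=(227,159),ha=(283,187),hb=(268,165))),("scene",sc,dict(pa=(324,237),pb=(342,252),ha=(282,227),hb=(298,241)))):
    for k,s in S.items():
        c=wc(n,i,s); c=wc(n,i,c); print(n,k,c.round(2),(ray(n,c,.0215 if k[0]=='p' else .028)[0]*1000).round(1))
h=cv2.cvtColor(im,cv2.COLOR_BGR2HSV)
m=((h[...,0]>95)&(h[...,0]<125)&(h[...,1]>120)).astype(np.uint8); m[:120]=0;m[225:]=0;m[:,:170]=0;m[:,330:]=0
r=cv2.minAreaRect(cv2.findNonZero(m)); b=cv2.boxPoints(r); print(b.round(1).tolist()); print((ray("top",b,.012)*1000).round(1).tolist())
for n in("top",):
    g=robot.regions_of(n,"plate")
    for d in g[:2]:
        mm=d["pixels"].astype(np.uint8); b=cv2.boxPoints(cv2.minAreaRect(cv2.findNonZero(mm)));print(d["conf"],mm.sum(),b.round(1).tolist(),(ray(n,b,.028)*1000).round(1).tolist())
E
```

```text
top pa [241.8  178.86] [575.6  70.2  21.5]
top pb [226.43 158.14] [629.6 108.9  21.5]
top ha [284.04 186.3 ] [553.7 -34.9  28. ]
top hb [268.4  163.75] [611.6   3.1  28. ]
scene pa [323.35 235.67] [581.9  69.3  21.5]
scene pb [341.98 251.26] [635.9 108.   21.5]
scene ha [282.08 226.16] [552.7 -32.7  28. ]
scene hb [297.38 241.74] [608.9   2.9  28. ]
[[177.5, 202.89999389648438], [183.5, 131.6999969482422], [315.8999938964844, 142.8000030517578], [309.8999938964844, 214.10000610351562]]
[[519.0, 233.6, 12.0], [704.7, 221.8, 12.0], [668.2, -118.4, 12.0], [485.3, -98.3, 12.0]]
0.82 2895 [[246.39999389648438, 200.3000030517578], [254.0, 145.0], [306.20001220703125, 152.1999969482422], [298.5, 207.5]] [[520.2, 58.5, 28.0], [660.7, 38.6, 28.0], [639.9, -91.9, 28.0], [500.2, -69.6, 28.0]]
0.69 2803 [[340.6000061035156, 190.1999969482422], [386.6000061035156, 167.1999969482422], [411.6000061035156, 217.1999969482422], [365.6000061035156, 240.1999969482422]] [[541.7, -174.9, 28.0], [598.5, -293.3, 28.0], [471.1, -349.9, 28.0], [416.6, -232.2, 28.0]]
```

View pics/crop0.png

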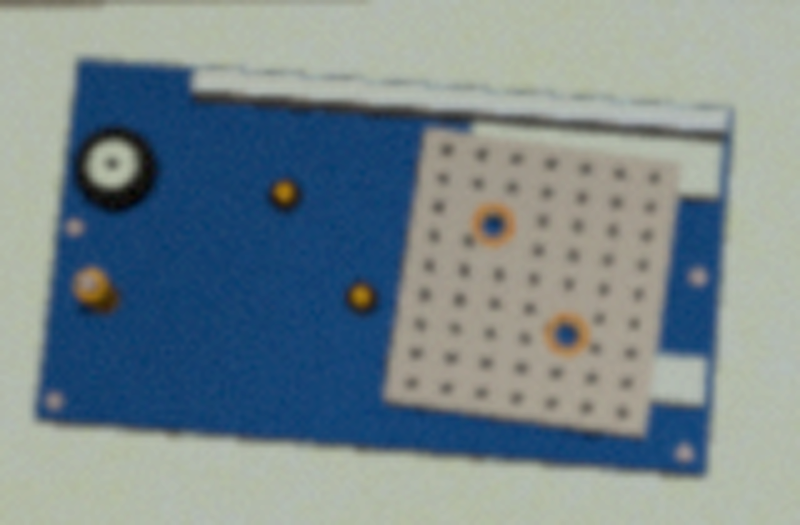

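The crop agrees: pins at (241.8,179) and (226.4,158.2), hole centres near (283,186.4) and (268.4,164.4). The jig is at about (600,29) mm with yaw ≈ -5.75°. The plate is about 12 mm short of the fence and 105 mm short in y, turned about -3° relative to the jig. I'll push it to the fence with both open fingertips, then along y from the channel.

Request:
play_rows(
  increments="-468 -491 0 -8 -1;-468 -491 0 -8 -1;-468 -491 0 -8 -1;-468 -491 0 -8 -1;-468 -491 0 -8 -1;-468 -491 0 -8 -1;-468 -491 0 -8 -1;-468 -491 0 -8 -1;-468 -491 0 -8 -1;-468 -491 0 -8 -1;-468 -491 0 -8 -1;-468 -491 0 -8 -1;-468 -491 0 -8 -1;-468 -491 0 -8 -1;-468 -491 0 -8 -1;-468 -491 0 -8 -1;-468 -491 0 -8 -1;-468 -491 0 -8 -1;-468 -491 0 -8 -1;-468 -491 0 -8 -1",
)

```text
t: 3.35
tool_pos: [0.4804, -0.0041, 0.2188]
orientation: [0.154, 3.137, 0.0]
force: [1.2, -1.2, -0.2]
opening: 0.0928
gripper_force: 0.0
```

```bash
cat >> h.py <<'E'
from scipy.spatial.transform import Rotation as Ro
O=np.array([599.5,29.]); A=np.radians(-5.75); RJ=np.array([[np.cos(A),-np.sin(A)],[np.sin(A),np.cos(A)]])
def W(j): return O+RJ@np.array(j,float)
def st(j=None,z=None):
    s=robot.read_state(); p=s["tool_pos"]*1000; R=Ro.from_rotvec(s["orientation"]).as_matrix()
    print("t",round(s["t"],2),"tcp",p.round(1),"jig",(RJ.T@(p[:2]-O)).round(1),"tooly deg",np.degrees(np.arctan2(R[1,1],R[0,1])).round(2),"F(jig)",(RJ.T@s["force"][:2]).round(2),s["force"][2].round(2),"op",round(s["opening"]*1000,1))
    if j is not None: print("tool shift",(R.T@(np.r_[W(j),z]-p)).round(1))
E
python3 -c "
from h import *
st((-115,-45),23.5)"
```

```text
t 3.35 tcp [480.4  -4.1 218.8] jig [-115.2  -44.8] tooly deg 84.39 F(jig) [ 1.29 -1.06] -0.17 op 92.8
tool shift [ -0.2  -0.2 195.3]
```

Request:
play_rows(
  increments="0 0 40 0.1 -1;0 0 80 0.1 -1;0 0 120 0.1 -1;0 0 150 0.1 -1;0 0 175 0.1 -1;0 0 190 0.1 -1;0 0 195 0.1 -1;0 0 195 0.1 -1;0 0 195 0.1 -1",
)

```text
t: 4.25
tool_pos: [0.4813, -0.0048, 0.0247]
orientation: [0.158, 3.136, -0.0]
force: [0.7, -0.8, 0.5]
opening: 0.0928
gripper_force: 0.0
```

Request:
play_rows(
  increments="-4 0 0 0 -1;-8 0 0 0 -1;-12 0 0 0 -1;-15 0 0 0 -1;-18 0 0 0 -1;-20 0 0 0 -1;-22 0 0 0 -1;-22 0 0 0 -1",
)

```text
t: 5.05
tool_pos: [0.5023, -0.0071, 0.0235]
orientation: [-0.159, -3.137, 0.0]
force: [-0.1, 0.3, -0.3]
opening: 0.0927
gripper_force: 0.2
```

```bash
python3 -c "
from h import *
st()
im=robot.read_camera('top'); cv2.imwrite('pics/top1.png',im)
sc=robot.read_camera('scene'); cv2.imwrite('pics/scene1.png',sc)
a=cv2.resize(im[120:240,170:330],None,fx=4,fy=4,interpolation=cv2.INTER_CUBIC)
b=cv2.resize(sc[170:290,230:410],None,fx=4,fy=4,interpolation=cv2.INTER_CUBIC)[:,:800]
cv2.imwrite('pics/crop1.png',cv2.convertScaleAbs(b,alpha=1.4))
"
```

```text
t 5.05 tcp [502.3  -7.1  23.5] jig [-93.1 -45.6] tooly deg 84.22 F(jig) [-0.17  0.28] -0.29 op 92.7
```

View pics/crop1.png

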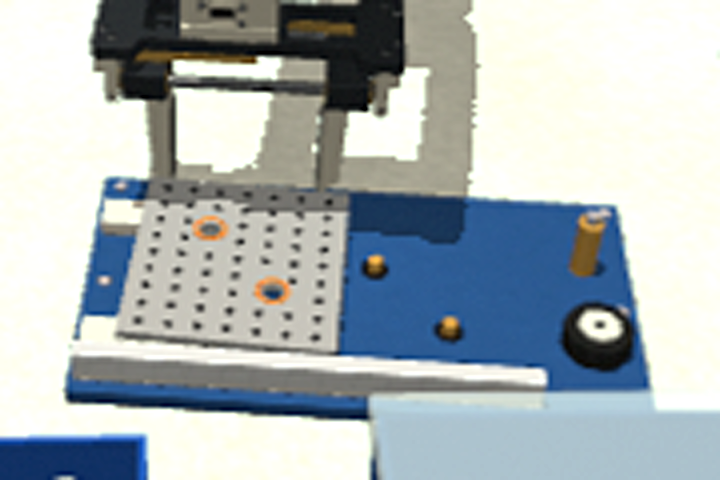

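In the scene crop both fingertips stand just behind the plate's near edge, at (165,185) and (330,185) in the crop, and span nearly its full length. I'll push now in small steps, watching the force.

Request:
play_rows(
  increments="-2 0 0 0 -1;-4 0 0 0 -1;-6 0 0 0 -1;-8 0 0 0 -1;-10 0 0 0 -1;-12 0 0 0 -1;-12 0 0 0 -1",
)

```text
t: 5.85
tool_pos: [0.5147, -0.0082, 0.0237]
orientation: [0.158, 3.137, 0.0]
force: [0.7, 0.0, -0.3]
opening: 0.0931
gripper_force: 0.0
```

Request:
play_rows(
  increments="-1 0 0 0 -1;-2 0 0 0 -1;-3 0 0 0 -1;-3 0 0 0 -1",
)

```text
t: 6.25
tool_pos: [0.5157, -0.0083, 0.0234]
orientation: [-0.158, -3.134, -0.0]
force: [-9.1, 0.5, 6.9]
opening: 0.0931
gripper_force: 4.6
```

```bash
python3 -c "
from h import *
st()
im=robot.read_camera('top'); cv2.imwrite('pics/top2.png',im)
sc=robot.read_camera('scene'); cv2.imwrite('pics/scene2.png',sc)
b=cv2.resize(sc[170:290,230:410],None,fx=4,fy=4,interpolation=cv2.INTER_CUBIC)[:,:800]
cv2.imwrite('pics/crop2.png',cv2.convertScaleAbs(b,alpha=1.4))
for n,i,S in(('top',im,((242,179),(226,158),(283,184),(268,163))),('scene',sc,((323.4,236),(342,251),(282,229),(298,244)))):
  P=[]
  for k,s in enumerate(S):
    c=wc(n,i,wc(n,i,s)); P.append(RJ.T@(ray(n,c,.0215 if k<2 else .028)[0,:2]*1000)); print(n,k,c.round(1))
  print('hole-pin jig',(P[2]-P[0]).round(1),(P[3]-P[1]).round(1))
"
```

```text
t 6.25 tcp [515.7  -8.3  23.4] jig [-79.6 -45.5] tooly deg 84.23 F(jig) [-9.13 -0.38] 6.92 op 93.1
top 0 [245.6 174.2]
top 1 [226.3 158. ]
top 2 [282.8 178.7]
top 3 [268.4 163.3]
hole-pin jig [ -4.9 -93.8] [  -6.6 -107.3]
scene 0 [323.4 235.7]
scene 1 [342.  251.3]
scene 2 [282.7 230. ]
scene 3 [299.6 245.5]
hole-pin jig [  -4.8 -101.8] [  -4.1 -101.5]
```

View pics/crop2.png

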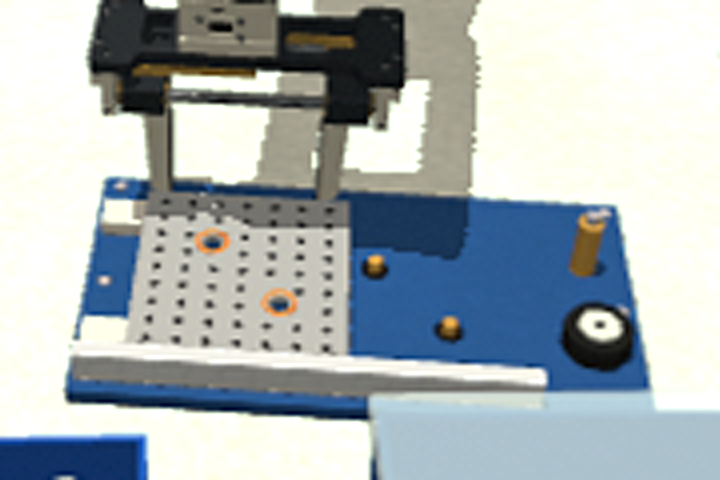

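The plate has stopped against the fence. The force rose to 9 N, and both hole-to-pin offsets in x match at about -4.5 mm, which is parallax. It looks square in the crop, with about 102 mm to go in y. I'll retreat, turn 90° and come down behind the rear edge in the channel.

Request:
play_rows(
  increments="10 0 0 0 -1;20 0 0 0 -1;25 0 -30 0 -0.5;25 0 -70 0 0;0 -40 -90 8 0.35;-40 -82 -90 16 0.35;-74 -82 -90 25 0.35;-74 -82 -90 33 0.35;-74 -82 -90 42 0.35;-74 -82 -90 50 0.35;-74 -82 -90 59 0.35;-74 -82 -90 67 0.35;-74 -82 -90 76 0.35;-74 -82 -90 84 0.35;-74 -82 -90 90 0.35;-74 -82 -90 90 0.35;-74 -82 -90 90 0.35",
)

```text
t: 8.05
tool_pos: [0.5824, -0.0974, 0.1137]
orientation: [2.327, 2.11, 0.0]
force: [-0.5, -0.5, -0.4]
opening: 0.0302
gripper_force: 0.0
```

```bash
sed -i 's/599.5,29./597.2,28.4/' h.py; python3 -c "
from h import *
st((-1.5,-127),18)
sc=robot.read_camera('scene'); cv2.imwrite('pics/scene3.png',sc)
b=cv2.resize(sc[150:290,210:390],None,fx=4,fy=4,interpolation=cv2.INTER_CUBIC)
cv2.imwrite('pics/crop3.png',cv2.convertScaleAbs(b,alpha=1.4))
for k,s in enumerate(((323.4,236),(342,251),(282,229),(298,244))): print(wc('scene',sc,wc('scene',sc,s)).round(1))
"
```

```text
t 8.05 tcp [582.4 -97.4 113.7] jig [  -2.1 -126.7] tooly deg -5.59 F(jig) [-0.45 -0.58] -0.44 op 30.2
tool shift [-0.3  0.6 95.7]
[323.4 235.5]
[342.  251.3]
[282.7 229.9]
[299.5 246.3]
```

View pics/crop3.png

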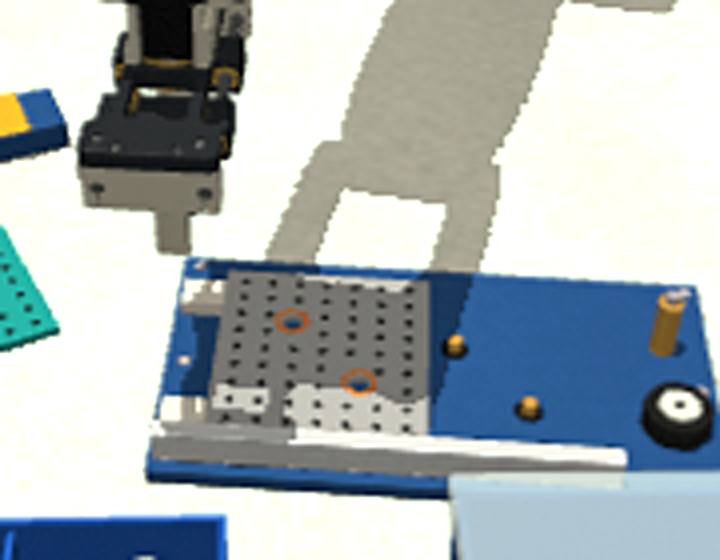

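The plate sits square at the fence, and the gripper is above the channel behind it. I'll descend and then push.

Request:
play_rows(
  increments="0 1 35 0.2 0.35;0 1 65 0.2 0.35;0 1 80 0.2 0.35;0 1 90 0.2 0.35;0 1 96 0.2 0.35;0 1 96 0.2 0.35",
)

```text
t: 8.7
tool_pos: [0.5838, -0.0977, 0.0177]
orientation: [2.334, 2.103, 0.0]
force: [0.2, -0.2, -0.8]
opening: 0.0302
gripper_force: 0.0
```

Request:
play_rows(
  increments="4 0 0 0 0.35;8 0 0 0 0.35;12 0 0 0 0.35;16 0 0 0 0.35;20 0 0 0 0.35;24 0 0 0 0.35;28 0 0 0 0.35;28 0 0 0 0.35",
)

```text
t: 9.5
tool_pos: [0.5866, -0.069, 0.0176]
orientation: [-2.333, -2.103, -0.001]
force: [0.7, 0.3, 0.9]
opening: 0.0306
gripper_force: 0.0
```

```bash
cat > look.py <<'E'
from h import *
import sys
st()
sc=robot.read_camera('scene'); cv2.imwrite(f'pics/scene{sys.argv[1]}.png',sc)
b=cv2.resize(sc[170:290,230:410],None,fx=4,fy=4,interpolation=cv2.INTER_CUBIC)
cv2.imwrite(f'pics/crop{sys.argv[1]}.png',cv2.convertScaleAbs(b,alpha=1.4))
for d in robot.landmark_of('scene','hole_a')[:3]: print((RJ.T@(np.array(d["centre"])[:2]*1000-O)).round(1),np.array(d["centre"])[2].round(4),d["conf"])
h=cv2.cvtColor(sc,cv2.COLOR_BGR2HSV); m=((h[...,0]>4)&(h[...,0]<20)&(h[...,1]>120)).astype(np.uint8)
n,l,s,c=cv2.connectedComponentsWithStats(m)
for i in range(1,n):
    x,y=c[i]
    if 240<x<390 and 205<y<275 and s[i,4]>5: print(c[i].round(1),s[i,4],(RJ.T@(ray('scene',c[i],.028)[0,:2]*1000-O)).round(1))
E
python3 look.py 4
```

```text
t 9.5 tcp [586.6 -69.   17.6] jig [ -0.8 -97.9] tooly deg -5.95 F(jig) [0.71 0.37] 0.93 op 30.6
[26.9 -1.3] 0.0243 0.84
[ -44.7 -268.5] -0.0026 0.62
[ -66.2 -334.6] 0.0016 0.6
[376.  231.3] 71 [-39.5 169.8]
[289.6 230.3] 22 [-24.7 -45.3]
[306.8 245.4] 25 [24.8 -1.2]
[342.1 252.1] 22 [39.5 82.3]
```

Request:
play_rows(
  increments="3 0 0 0.2 0.35;7 0 0 0.2 0.35;11 0 0 0.2 0.35;15 0 0 0.2 0.35;19 0 0 0.2 0.35;23 0 0 0.2 0.35;27 0 0 0.2 0.35;31 0 0 0.2 0.35;35 0 0 0.2 0.35;39 0 0 0.2 0.35;43 0 0 0.2 0.35;47 0 0 0.2 0.35;51 0 0 0.2 0.35;55 0 0 0.2 0.35;59 0 0 0.2 0.35;63 0 0 0.2 0.35;66 0 0 0.2 0.35;68 0 0 0.2 0.35;70 0 0 0.2 0.35;70 0 0 0.2 0.35",
)

```text
t: 11.6
tool_pos: [0.594, 0.0001, 0.0177]
orientation: [-2.338, -2.099, -0.001]
force: [-0.8, -0.1, 0.3]
opening: 0.0302
gripper_force: 0.0
```

```bash
python3 look.py 5
```

```text
t 11.6 tcp [5.94e+02 1.00e-01 1.77e+01] jig [ -0.3 -28.4] tooly deg -6.18 F(jig) [-0.78 -0.21] 0.26 op 30.2
[ -47.3 -270.1] -0.0028 0.96
[ -66.7 -331.8] 0.0016 0.91
[25.3 68.1] 0.0227 0.8
[376.1 231.4] 71 [-39.3 170.1]
[317.7 232. ] 21 [-24.4  24.6]
[336.2 247.4] 26 [25.3 69. ]
```

View pics/crop5.png

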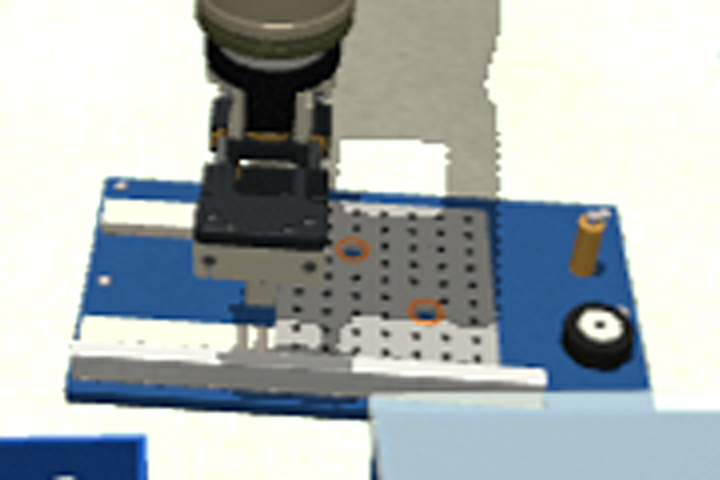

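The plate rides straight: the holes' difference in the jig frame is (49.7,44.4). It has about 15 mm to go, so I'll push slowly with the tips 2 mm higher.

Request:
play_rows(
  increments="0 0 -2 -0.3 0.35;1 0 -2 -0.3 0.35;2 0 -2 -0.3 0.35;3 0 -2 -0.3 0.35;4 0 -2 -0.3 0.35;5 0 -2 -0.3 0.35;6 0 -2 -0.3 0.35;7 0 -2 -0.3 0.35;8 0 -2 -0.3 0.35;9 0 -2 -0.3 0.35;10 0 -2 -0.3 0.35;11 0 -2 -0.3 0.35;12 0 -2 -0.3 0.35;12 0 -2 -0.3 0.35",
)

```text
t: 13.1
tool_pos: [0.5949, 0.0123, 0.0193]
orientation: [-2.332, -2.104, -0.0]
force: [0.2, 0.5, -0.2]
opening: 0.03
gripper_force: 0.0
```

```bash
python3 look.py 6
```

```text
t 13.1 tcp [594.9  12.3  19.3] jig [ -0.7 -16.2] tooly deg -5.87 F(jig) [0.18 0.51] -0.18 op 30.0
[ -45.5 -267.3] -0.0034 0.8
[-227.   358.7] 0.0015 0.73
[-28.1  35.5] 0.014 0.69
[376.1 231.4] 70 [-39.4 169.9]
[323.4 234.9] 30 [-15.3  38.9]
[342.  250.4] 36 [33.9 82.4]
```

View pics/crop6.png

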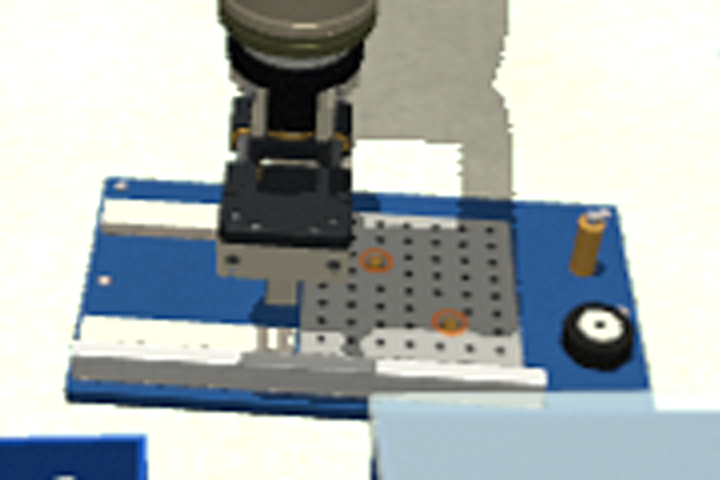

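The crop shows brass inside both orange rings, at (376,260) and (450,321) in the crop, so the plate seems to have dropped over the pins. I'll back off, lift and check that it lies flat.

Request:
play_rows(
  increments="-5 0 -2 0 0.35;-10 0 -10 0 0.35;-12 0 -40 0 0.35;-20 0 -90 0 0.35;-60 0 -140 0 0.35;-110 0 -180 0 0.35;-160 0 -200 0 0.35;-200 0 -200 0 0.35;-200 0 -200 0 0.35;-200 0 -200 0 0.35;-200 0 -200 0 0.35",
)

```text
t: 14.3
tool_pos: [0.5744, -0.187, 0.2194]
orientation: [-2.333, -2.103, -0.0]
force: [-0.3, 0.9, -0.7]
opening: 0.0305
gripper_force: 0.0
```

```bash
python3 look.py 7; python3 - <<'E'
from h import *
# predicted outlines of the plate top: seated (z 18) v. riding (z 28)
im=cv2.imread('pics/scene7.png')
big=cv2.resize(im[195:290,245:405],None,fx=5,fy=5,interpolation=cv2.INTER_CUBIC); big=cv2.convertScaleAbs(big,alpha=1.3)
for z,col in((.018,(0,255,0)),(.028,(0,0,255))):
    q=[np.r_[W((x,60+y))/1000,z] for x,y in((-70,-65),(70,-65),(70,65),(-70,65))]
    p=(proj('scene',q)-[245,195]+.5)*5-.5
    cv2.polylines(big,[p.round().astype(int)],True,col,1)
cv2.imwrite('pics/crop8.png',big)
E
```

```text
t 14.3 tcp [ 574.4 -187.   219.4] jig [  -1.1 -216.6] tooly deg -5.95 F(jig) [-0.36  0.9 ] -0.66 op 30.5
[-29.4  36.9] 0.0128 0.85
[23.8 83.3] 0.0113 0.75
[ -46.6 -273.6] -0.0017 0.71
[376.  231.4] 70 [-39.2 169.8]
[323.5 235. ] 29 [-15.  39.]
[342.  250.4] 34 [34.2 82.3]
```

View pics/crop8.png

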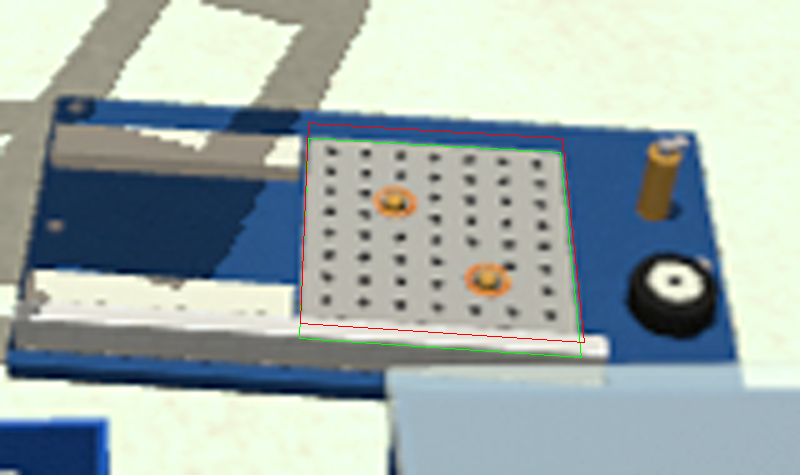

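The plate matches the seated outline (green, top at z = 18 mm), the pins stand in both rings at (396,202) and (487,280), and the network puts both holes at z ≈ 12 mm. It is seated and the robot is clear, so I'm handing in.

```bash
python3 -c "
from plant import robot
print(robot.close_job())"
```

```text
the job is handed in; nothing more can be done
None
```

The grey plate is seated flat over both brass pins and the job is handed in at about 14 s; nothing else was seen to move, and the verdict was not shown.

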